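# Load the sample shuttle and unhitch its tow tongue

### The arm

A 6-joint arm with a two-finger parallel gripper is mounted at the origin on the work surface. World frame = base frame: x ahead of the robot, y to its left, z up, the work surface at z = 0. Lengths are in m, angles in rad, forces in N, time in s.
With the tool pointing down it reaches from about 0.275 to 0.725 m from the base axis. Payload 5.6 kg.
Tool frame: the origin (TCP) lies on the front face of the gripper's body, between the roots of the fingers; the fingertips stand 73 mm ahead of it and the grasp point (between the pads) lies 54 mm ahead of it (r.finger_overhang is the distance from the TCP to the fingertips, in m); z points along the fingers, x is the direction in which the jaws open and shut, and the axes are right-handed (so a half turn about z gives the same grasp; the last joint's range is limited). The gripper opens to 85 mm and grips with 20 to 120 N. Pads are 22 mm wide; open, the fingers measure 114 mm over their backs; the gripper's body (76 mm by 85 mm) begins 54 mm behind the grasp point. The pads swing forward as they close: fully open they stand 13 mm farther back than shut.
Start: joints at [-0.935, 0.255, 0.108, 0, -1.424, -0.285], TCP at [0.189, -0.516, 0.304] pointing down, gripper open.
Joint ranges: [-2.95, 2.95], [-1.21, 1.97], [-1.09, 1.5], [-2.87, 1.71], [-2.94, -0.07], [-3.05, 3.05]. Speed limits (rad/s): [2.57, 2.57, 3.14, 3.14, 3.14, 3.14].

### API

Orientations are given as [roll, pitch, yaw] about the fixed x, y, z axes, in that order (R = Rz(yaw) Ry(pitch) Rx(roll)).
In Python, from bench import status, read_camera, calibration, ticket, r gives the robot as it stands.
- The arm moves only by the tool play_rows, never from a script. Its argument "rows" is text: rows parted by semicolons, each of 7 numbers parted by spaces: the gripper's target within -1 to 1 (shut at 1, half-way at 0, fully open at -1), then the shift along the world's x, y, z in cm, then the turn, a rotation vector about the world's x, y, z in rad. In form: claw x y z rx ry rz; .... A call has exactly 10 rows; each row is the pose to reach, as a shift and turn from the pose commanded when the call began; what a row does not reach only later rows make up. A row lasts 1/12 s, in which the tool goes at most 41.7 mm and 7.16 degrees, less where a joint would pass 70% of its speed; a pose out of reach is approached as far as the arm can. A call with a gripper value outside its range is refused whole. The fingers move at their own pace and stop on an object; "force" is the grip in N (left out, the last holds). Time passes only in rows, so rows that repeat a pose let the fingers close, or fill a call up. It gives the time, the measured TCP pose, the force and the opening at its end, in the units of the state.
- status.state(): the state, without advancing time (a new reading comes with each control period).
- read_camera(name): name is "scene" or "top"; returns the picture (420x560x3 uint8, blue, green, red); there is no depth.
- calibration(name): a dict with "fx", "fy", "cx", "cy" (pixels), "extrinsics" (4x4, takes a point from world to camera coordinates). Camera axes: x right, y down, z forward; pixel columns grow to the right and rows downward; lengths in m; the calibration is good to about 2 mm. A picture is of the moment at which its call begins. calibration takes no time and is no camera call.
- ticket.finish_job(): hands the job in, once; it reports no verdict.
The state is a dict: "clock": time; "q": joint angles; "qvel": joint speeds; "joint_efforts": joint torques, N m; "tool_pos": TCP position; "ee_rot": TCP orientation; "contact_force": force on the tool from outside, world axes, zero at the start; "ft_torque": the same for the moment, N m; "gripper_width": opening from 0.0 (shut) to 1.0 (fully open).
Only numpy, scipy, OpenCV 4.12 (cv2) and the standard library are available. Lean on these libraries where they do the work, as an engineer would, in place of code of your own. Each camera call takes 0.05 s, during which the arm holds its last target. There are 200 camera calls.

### The job

Get the sample shuttle ready to leave its dock: lift the standing steel sample cylinder and lay it on its side in the shuttle's two blue saddles, centred across both and either way round, lowering it in by hand rather than dropping it. Then pull the red spring latch on the tow tongue fully sideways, away from the ball stud, lift the tongue off the ball, and finish still holding it steadily raised with the coupler at least 80 mm above its ball; do not let go. Leave the other things on the bench where they are.

Things in the scene. Friction and masses are not known exactly. Their poses are not given: they have to be found in the camera images.
- cylinder: steel sample cylinder with a green band and green cap, loose, standing upright at the start; 0.28 to 0.55 kg, centre of mass about 65 mm up. Round body 38 mm in diameter from 0 to 120 mm, then a shoulder, a neck and a green cap 19 mm in diameter up to 150 mm. Origin: centre of the underside; z axis along the cylinder towards the cap
- cylinder_mid (a point): point on the cylinder's axis 60 mm above its underside, the middle of its round body; axes as the cylinder's
- dock: fixed white dock plate 110 x 450 x 12 mm on the bench, carrying the parked shuttle (aluminium deck, top 28 mm above the bench, with the saddles) at its -y end and the ball stud at its +y end. Origin: on the bench under the dock; x across the dock, y along it from the saddles to the ball stud, z up; turned only about z, by up to 0.25 rad
- cradle (a point): point where cylinder_mid should lie: on the axis of a cylinder lying in the saddles, midway between them, 60 mm above the bench, 120 mm to the dock's -y from the tongue's hinge. Axes as the dock's; a lying cylinder's axis is along y. The two blue 45 degree V saddles, 10 mm thick, are 42 mm to either side along y, tips 28 mm out in x and 4 mm below this point; between them: deck, 32 mm below
- ball (a point): centre of the 25 mm ball, 45 mm above the bench, on a stud fixed to the dock with a flange under the ball, which the latch claw catches. Axes as the dock's
- tongue: grey hinged tow bar with a 50 x 50 mm coupler block at its end; carries the red latch, 0.38 kg in all. Origin: on its hinge axis, 40 mm above the bench, at the shuttle's +y end; the hinge axis is the dock's x. Lying down (start) its axes are the dock's, y from hinge to coupler. Locked until the latch is pulled; then it swings up freely, at most 1 rad, and falls back when let go
- coupler (a point): point in the coupler block 190 mm from the hinge along the tongue's y and 5 mm above its bar line (tongue's z); coincides with the ball's centre while hitched. Axes as the tongue's
- latch_grip (a point): point to grip on the latch's red handle, an upright block 16 mm across the tongue (x), 26 mm along it (y), 38 mm tall: on its vertical centre line, 14 mm below its top, 23 mm above the steel plate it stands on. 190 mm from the hinge along the tongue's y and 52 mm above the hinge line; 92 mm above the bench at the start. Axes as the tongue's. Moves with latch and tongue
- latch (a joint): latch travel in m: 0 closed (start), 0.016 fully pulled. The handle slides in the tongue's -x direction (the dock's -x, roughly towards the robot). Its spring pushes back with 5 N at 0 and 9 N fully pulled; it springs shut when let go. The claw is clear of the flange beyond about 0.0105
- wrench: a 150 mm open-ended steel wrench lying flat; loose bystander, to be left alone. Origin: in the tool's middle region, on the bench
- screwdriver: a 170 mm screwdriver lying flat; loose bystander, to be left alone. Origin: in the tool's middle region, on the bench
- amber_jar: an amber screw-top jar, 44 mm across, 60 mm tall, upright; loose bystander, to be left alone. Origin: centre of its underside
- clear_jar: a clear screw-top jar, 40 mm across, 55 mm tall, upright; loose bystander, to be left alone. Origin: centre of its underside
- dish: a shallow white dish, 80 mm across, 20 mm tall; loose bystander, to be left alone. Origin: centre of its underside
- septa_box: a small cardboard box, 50 x 80 x 30 mm; loose bystander, to be left alone. Origin: centre of its underside

How it is judged:
By the outcome, as a careful person would: the job done as asked, in the order asked, and still so for the second after the job is handed in, while the arm keeps its last pose, push and grip.
It also fails if it takes over 58 s, if anything falls off the work surface, if the arm or the gripper's body presses on something with over 40 N, if the wrist force passes 120 N, or if a joint passes its speed limit or range.

## Working session

There is one attempt and no reset: what is moved stays moved. The work goes in short steps, Python scripts to look and compute and a tool call to move; the robot and the scene stay as the last step left them, time stands still between calls to the robot, and variables do not carry over. Pictures are saved under pics/ and viewed, about 8 in all and at most 12, crops included, and the job is handed in when it is done.

Besides the shell and the picture viewer there is one more tool, called after ">>>" as a command line: name --argument value ..., lists and objects as JSON in quotes. play_rows: Moves the arm, as the interface text tells. Its arguments: {"type":"object","properties":{"rows":{"type":"string"},"force":{"type":"number"}},"required":["rows"]}

```bash
mkdir -p pics; python3 - <<'E'
from bench import status, read_camera, calibration
import cv2,numpy as np
for n in("scene","top"):
    cv2.imwrite(f"pics/{n}0.png",read_camera(n)); c=calibration(n); print(n,c["fx"],c["fy"],c["cx"],c["cy"]);print(np.round(c["extrinsics"],4).tolist())
print(status.state())
E
```

```text
scene 480.41993827060696 480.41993827060696 273.875491134306 219.29683432099628
[[0.0724, 0.9973, -0.0134, -0.0473], [0.7986, -0.066, -0.5982, -0.3961], [-0.5974, 0.0326, -0.8013, 1.7366], [0.0, 0.0, 0.0, 1.0]]
top 507.82394477809765 507.82394477809765 277.8821217999445 215.09960867192294
[[0.0155, -0.9999, 0.0052, -0.0154], [-0.9957, -0.016, -0.0913, 0.5871], [0.0914, -0.0038, -0.9958, 1.4472], [0.0, 0.0, 0.0, 1.0]]
{'clock': 0.1, 'q': array([-9.35416568e-01,  2.55692615e-01,  1.07133105e-01, -3.83878431e-04,
       -1.42388304e+00, -2.84580997e-01]), 'qvel': array([-0.00058687,  0.00017962,  0.00121571,  0.00197009,  0.00061598,
       -0.00063485]), 'joint_efforts': array([-3.83166480e-03, -3.87604594e+01,  2.38471323e+01,  5.37805393e+00,
       -3.84769039e-03, -8.74531679e-06]), 'tool_pos': array([ 0.18893785, -0.51619995,  0.30308911]), 'ee_rot': array([-3.14149484e+00, -1.68661257e-03,  1.92153850e+00]), 'contact_force': array([-0.36891591,  1.05929468,  0.7106567 ]), 'ft_torque': array([ 0.01627188,  0.01190141, -0.00324259]), 'gripper_width': 0.9977396074363547}
```

View pics/scene0.png

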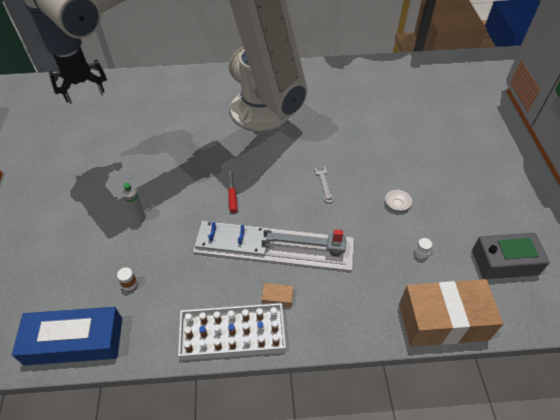

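View pics/top0.png

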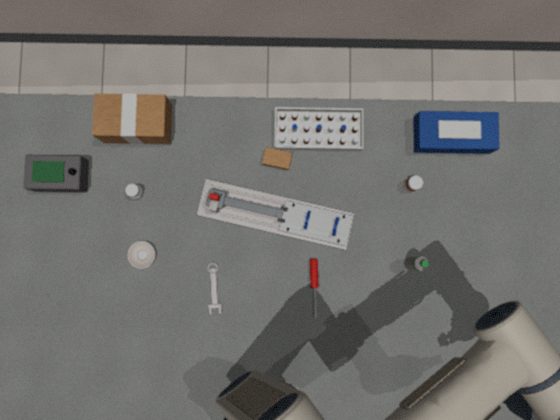

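The scene view shows the cylinder at about (132,203) with its cap at (127,187), the dock spanning (195,245)–(352,250), saddles at (212,232) and (241,236), and the red latch at (338,235). In the top view the cap is at (424,263), the saddles at (307,219) and (336,227), and the red latch at (214,197).

```bash
cat > h.py <<'E'
import cv2,numpy as np
from bench import calibration
C={n:calibration(n) for n in("scene","top")}
def ray(n,uv):
    c=C[n];E=np.array(c["extrinsics"]);R,t=E[:3,:3],E[:3,3]
    d=R.T@[(uv[0]-c["cx"])/c["fx"],(uv[1]-c["cy"])/c["fy"],1]
    return -R.T@t,d/np.linalg.norm(d)
def onz(n,uv,z):
    o,d=ray(n,uv);return o+d*(z-o[2])/d[2]
def tri(a,b):
    A=[];B=[]
    for n,uv in(("scene",a),("top",b)):
        o,d=ray(n,uv);P=np.eye(3)-np.outer(d,d);A.append(P);B.append(P@o)
    return np.linalg.lstsq(np.vstack(A),np.hstack(B),rcond=None)[0]
def proj(n,p):
    c=C[n];q=np.array(c["extrinsics"])[:3]@np.append(p,1);return np.round([c["fx"]*q[0]/q[2]+c["cx"],c["fy"]*q[1]/q[2]+c["cy"]],1)
def blobs(im,kind,box,amin=5):
    h=cv2.cvtColor(im,cv2.COLOR_BGR2HSV);H,S,V=cv2.split(h)
    m={"red":((H<8)|(H>172))&(S>130)&(V>60),"green":(H>45)&(H<80)&(S>110)&(V>40),"blue":(H>100)&(H<130)&(S>110)&(V>40),
       "white":(S<40)&(V>165)}[kind].astype(np.uint8)
    x0,y0,x1,y1=box;k=np.zeros_like(m);k[y0:y1,x0:x1]=m[y0:y1,x0:x1]
    n,l,s,c=cv2.connectedComponentsWithStats(k)
    return [(c[i].round(1).tolist(),s[i].tolist()) for i in range(1,n) if s[i][4]>=amin],k
E
python3 - <<'E'
from h import *
s=cv2.imread("pics/scene0.png");t=cv2.imread("pics/top0.png")
for n,im,bx in(("scene",s,{"red":(320,220,355,260),"green":(110,170,160,240),"blue":(200,215,255,255)}),("top",t,{"red":(200,180,235,215),"green":(400,245,440,285),"blue":(295,200,350,245)})):
    for k,b in bx.items(): print(n,k,blobs(im,k,b)[0])
b,m=blobs(t,"white",(190,170,365,255)); m=cv2.morphologyEx(m,cv2.MORPH_CLOSE,np.ones((15,15)))
print(cv2.minAreaRect(cv2.findNonZero(m)))
def cr(im,x0,y0,w,h,f):return cv2.resize(im[y0:y0+h,x0:x0+w],None,fx=f,fy=f,interpolation=cv2.INTER_CUBIC)
a=cr(t,190,170,170,85,4.7)
b2=np.hstack([cr(s,185,210,180,62,3.2),cr(s,100,170,70,62,3.2)])
H=np.zeros((a.shape[0]+b2.shape[0],800,3),np.uint8);H[:a.shape[0],:a.shape[1]]=a[:,:800];H[a.shape[0]:,:b2.shape[1]]=b2[:,:800]
cv2.imwrite("pics/crop.png",H[:600])
E
```

```text
scene red [([337.6, 234.8], [334, 230, 9, 11, 90])]
scene green [([126.7, 186.0], [124, 183, 6, 7, 35]), ([131.7, 199.2], [127, 197, 10, 4, 11])]
scene blue [([212.0, 231.2], [209, 222, 6, 19, 60]), ([241.1, 234.2], [238, 225, 6, 19, 56])]
top red [([213.8, 196.3], [209, 193, 10, 7, 53])]
top green [([424.1, 263.1], [421, 260, 7, 7, 36])]
top blue [([306.5, 219.9], [304, 212, 6, 17, 39]), ([335.1, 226.2], [333, 218, 6, 18, 44])]
((275.28399658203125, 213.78294372558594), (151.33493041992188, 35.54520797729492), 13.13402271270752)
```

View pics/crop.png

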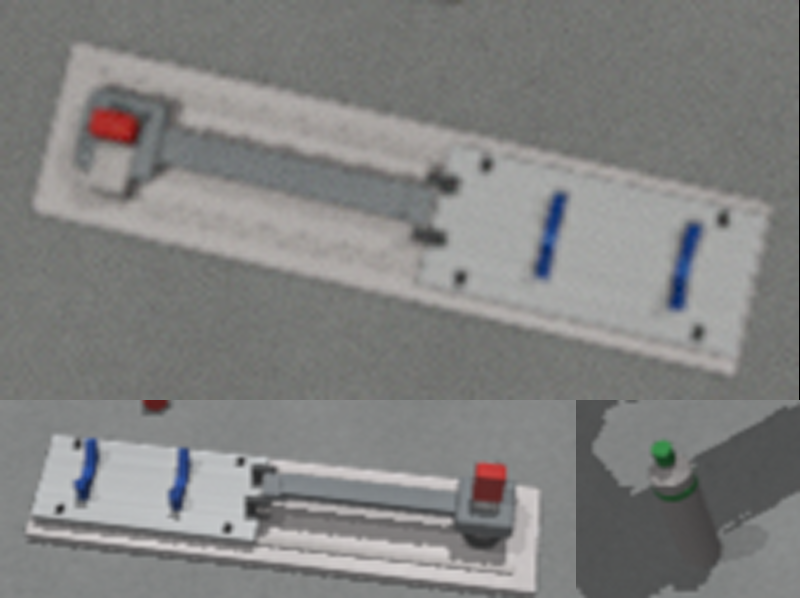

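The crop shows the dock, saddle pair, bar, coupler and red handle (which sits toward the dock's +x side of the steel plate), and the cylinder standing with its cap visible. Triangulating now.

```bash
python3 - <<'E'
from h import *
np.set_printoptions(precision=4,suppress=True)
cap=tri((126.7,186.0),(424.1,263.1)); print("cap",cap,onz("top",(424.1,263.1),.149),onz("scene",(126.7,186),.142))
s1=tri((241.1,234.2),(306.5,219.9));s2=tri((212,231.2),(335.1,226.2));print("saddles",s1,s2,"d",np.linalg.norm(s1-s2))
red=tri((337.6,234.8),(213.8,196.3));print("red",red,onz("top",(213.8,196.3),.103),onz("scene",(337.6,234.8),.092))
b=[onz("top",p,.045) for p in((306.5,219.9),(335.1,226.2))];print(b)
d=(s1-s2)[:2];yaw=np.arctan2(-d[0],d[1]);print("yaw saddles",yaw)
# dock white outline corners at z=.012 (crop px /4.7 + offset)
cs=[(75,44),(770,206),(735,374),(36,210)]
P=[onz("top",(190+x/4.7,170+y/4.7),.012) for x,y in cs];print(np.array(P))
e=(P[0]-P[1])+(P[3]-P[2]);print("yaw edges",np.arctan2(-e[0],e[1]),np.mean(P,0))
m=(s1+s2)[:2]/2
for w in(yaw,np.arctan2(-e[0],e[1])):
    y=np.array([-np.sin(w),np.cos(w)]);x=np.array([np.cos(w),np.sin(w)])
    print("red rel cradle (x,y)",x@(red[:2]-m),y@(red[:2]-m)," dock ctr rel",x@(np.mean(P,0)[:2]-m),y@(np.mean(P,0)[:2]-m))
E
```

```text
cap [ 0.4549 -0.3949  0.1437] [ 0.4549 -0.394   0.149 ] [ 0.4535 -0.3949  0.142 ]
saddles [ 0.5733 -0.0874  0.0425] [ 0.5564 -0.1696  0.0429] d 0.08385965930107242
red [0.6311 0.174  0.0914] [0.6295 0.1718 0.103 ] [0.6315 0.1746 0.092 ]
[array([ 0.5731, -0.0883,  0.045 ]), array([ 0.5563, -0.1703,  0.045 ])]
yaw saddles -0.20260222726716146
[[ 0.691   0.2076  0.012 ]
 [ 0.5959 -0.229   0.012 ]
 [ 0.4909 -0.2075  0.012 ]
 [ 0.5861  0.2289  0.012 ]]
yaw edges -0.21466835516380847 [ 0.591 -0.     0.012]
red rel cradle (x,y) 0.003988941773923699 0.309615772207132  dock ctr rel -0.0002794569874911279 0.1311005095725736
red rel cradle (x,y) 0.0002528785442492548 0.3096413636908613  dock ctr rel -0.0018612737759730047 0.1310875942502844
```

>>> play_rows --rows "-1 3 1 1 0.1 0 -0.05; -1 6 2 2 0.15 -0.1 -0.1; -1 9 3 3 0.15 -0.2 -0.15; -1 12 3 3 0.15 -0.3 -0.2; -1 12 3 3 0.15 -0.4 -0.25; -1 12 3 3 0.15 -0.4 -0.3; -1 12 3 3 0.15 -0.4 -0.3; -1 12 3 3 0.15 -0.4 -0.3; -1 12 3 3 0.15 -0.4 -0.3; -1 12 3 3 0.15 -0.4 -0.3"

```text
clock: 0.93
tool_pos: [0.3092, -0.4865, 0.3335]
ee_rot: [2.722, -0.066, 1.632]
contact_force: [-0.8, -0.5, -0.3]
gripper_width: 0.997
```

```bash
cat > kin.py <<'E'
import numpy as np
from scipy.spatial.transform import Rotation as Ro
from scipy.optimize import least_squares
X,Y,Z=np.eye(3)
LO=np.array([-2.95,-1.21,-1.09,-2.87,-2.94,-3.05]);HI=np.array([2.95,1.97,1.5,1.71,-.07,3.05])
P0=[.185,.41,.43,-.154,.2]
def fk(q,p=P0,s4=-1,s6=-1):
    a=lambda ax,t:Ro.from_rotvec(np.array(ax)*t)
    R=a(Z,q[0]);x=np.array([0,0,p[0]]);R=R*a(Y,q[1]);x=x+R.apply([0,0,p[1]])
    R=R*a(Y,-q[2]);x=x+R.apply([p[2],0,0])
    R=R*a(X,s4*q[3]);x=x+R.apply([0,p[3],0])
    R=R*a(Y,-q[4]);x=x+R.apply([p[4],0,0]);R=R*a(X,s6*q[5])
    return x,R          # tool z = R's x
E
python3 - <<'E'
from kin import *
from bench import status
s=status.state();print(s)
S=[([-9.35416568e-01,2.55692615e-01,1.07133105e-01,-3.83878431e-04,-1.42388304,-2.84580997e-01],[ 0.18893785,-0.51619995,0.30308911],[-3.14149484,-1.68661257e-03,1.92153850]),(s['q'],s['tool_pos'],s['ee_rot'])]
for s4 in(1,-1):
  for s6 in(1,-1):
    def f(p):return np.hstack([fk(q,p,s4,s6)[0]-x for q,x,_ in S])
    o=least_squares(f,P0)
    T=[fk(q,o.x,s4,s6)[1].inv()*Ro.from_euler('xyz',e) for q,x,e in S]
    print(s4,s6,o.x.round(4),o.cost**.5,(T[0].inv()*T[1]).magnitude());print(T[0].as_matrix().round(3).tolist())
E
```

```text
{'clock': 0.9333, 'q': array([-0.94646152,  0.24467191,  0.25175444, -0.39210091, -1.41022967,
       -0.54635479]), 'qvel': array([ 0.00183666, -0.00111443,  0.00086157, -0.0005098 ,  0.00242607,
       -0.00277287]), 'joint_efforts': array([-8.40815390e-02, -3.90305471e+01,  2.45842999e+01,  3.89847055e+00,
        4.53085508e-01,  1.02347482e-02]), 'tool_pos': array([ 0.30924717, -0.48649917,  0.33347742]), 'ee_rot': array([ 2.72156392, -0.06638312,  1.63237418]), 'contact_force': array([-0.81348236, -0.53085732, -0.27453268]), 'ft_torque': array([-0.27938011,  1.17704644,  0.01476938]), 'gripper_width': 0.9968424155378823}
1 1 [-1.3882  1.5638  0.1798 -0.1314 -0.1872] 0.05436639999113328 1.0025303976628264
[[-0.0, -0.001, 1.0], [0.539, 0.842, 0.001], [-0.842, 0.539, 0.0]]
1 -1 [-1.3882  1.5638  0.1798 -0.1314 -0.1872] 0.05436639999113328 0.7834597036060857
[[-0.0, -0.001, 1.0], [0.0, 1.0, 0.001], [-1.0, 0.0, -0.0]]
-1 1 [ 0.1482  0.5207  0.4008 -0.1544  0.2895] 2.0031131060705412e-10 0.5235475793828632
[[-0.0, 0.0, 1.0], [0.539, 0.842, -0.0], [-0.842, 0.539, -0.0]]
-1 -1 [ 0.1482  0.5207  0.4008 -0.1544  0.2895] 2.0031131060705412e-10 5.654698342587084e-09
[[-0.0, 0.0, 1.0], [-0.0, 1.0, -0.0], [-1.0, -0.0, -0.0]]
```

```bash
cat >> kin.py <<'E'
P=[0.1482,0.5207,0.4008,-0.1544,0.2895]
T=Ro.from_matrix([[0,0,1],[0,1,0],[-1,0,0]])
def FK(q): x,R=fk(q,P); return x,R*T
def rot(z,x):
    z=np.array(z,float)/np.linalg.norm(z);x=np.array(x,float)/np.linalg.norm(x);return Ro.from_matrix(np.column_stack([x,np.cross(z,x),z]))
def ik(x,R,q0):
    def f(q):
        a,b=FK(q);return np.hstack([(a-x)*5,(b*R.inv()).as_rotvec()])
    o=least_squares(f,np.clip(q0,LO+.01,HI-.01),bounds=(LO,HI));return o.x,np.abs(o.fun).max()
def wrist(q):  # wrist centre and elbow-end height
    x,R=FK(q);return x-R.apply([0,0,P[4]])
E
cat > plan.py <<'E'
from kin import *
np.set_printoptions(precision=2,suppress=True)
q0=np.array([-.946,.245,.252,-.392,-1.41,-.546])
az=lambda a:np.array([np.cos(a),np.sin(a),0])
cyl=np.array([.4545,-.394,.066]);cr=np.array([.565,-.1285,.066])
for phi in(20,30):
  ph=np.radians(phi)
  for da in range(-80,61,20):
    for flip in(1,-1):
      d=az(np.radians(da));x=flip*az(np.radians(da+90))
      z=np.cos(ph)*d-np.sin(ph)*Z
      q1,e1=ik(cyl-.054*z,rot(z,x),q0)
      if e1>.01: continue
      for dd in(1,-1):
        dy=dd*np.array([.2113,.9774,0]);xx=flip*np.cross(Z,dy)
        zz=-np.cos(ph)*Z-np.sin(ph)*dy
        q2,e2=ik(cr-.054*zz,rot(zz,xx),q1)
        if e2<.01: print(phi,da,flip,dd,q1,q2,"wz",wrist(q1)[2].round(3),wrist(q2)[2].round(3),"maxdq",np.abs(q2-q1).max().round(2))
E
python3 plan.py
```

```text
20 0 1 1 [-1.25  0.56 -0.31 -1.58 -1.1   0.82] [ 0.22  0.47 -0.26  0.37 -1.03 -0.66] wz 0.183 0.389 maxdq 1.95
20 0 1 -1 [-1.25  0.56 -0.31 -1.58 -1.1   0.82] [-0.18  0.47  0.03 -0.38 -1.15 -3.01] wz 0.183 0.389 maxdq 3.83
20 20 1 1 [-1.2   0.66 -0.05 -1.31 -1.33  0.68] [ 0.22  0.47 -0.26  0.37 -1.03 -0.66] wz 0.183 0.389 maxdq 1.68
20 20 1 -1 [-1.2   0.66 -0.05 -1.31 -1.33  0.68] [-0.18  0.47  0.03 -0.38 -1.15 -3.01] wz 0.183 0.389 maxdq 3.69
20 40 1 1 [-1.14  0.79  0.22 -1.14 -1.6   0.62] [ 0.22  0.47 -0.26  0.37 -1.03 -0.66] wz 0.183 0.389 maxdq 1.51
20 40 1 -1 [-1.14  0.79  0.22 -1.14 -1.6   0.62] [-0.18  0.47  0.03 -0.38 -1.15 -3.01] wz 0.183 0.389 maxdq 3.63
20 60 1 1 [-1.05  0.92  0.51 -1.02 -1.87  0.59] [ 0.22  0.47 -0.26  0.37 -1.03 -0.66] wz 0.183 0.389 maxdq 1.39
20 60 1 -1 [-1.05  0.92  0.51 -1.02 -1.87  0.59] [-0.18  0.47  0.03 -0.38 -1.15 -3.01] wz 0.183 0.389 maxdq 3.6
30 -20 1 1 [-1.12  0.36 -0.48 -1.77 -0.66  0.71] [ 0.29  0.51 -0.3   0.52 -1.09 -0.82] wz 0.238 0.363 maxdq 2.29
30 -20 1 -1 [-1.12  0.36 -0.48 -1.77 -0.66  0.71] [-0.29  0.52  0.1  -0.55 -1.25 -2.86] wz
[... 220 characters left out ...]
 wz 0.238 0.363 maxdq 3.41
30 20 1 1 [-1.12  0.57 -0.05 -1.18 -1.2   0.52] [ 0.29  0.51 -0.3   0.52 -1.09 -0.82] wz 0.238 0.363 maxdq 1.7
30 20 1 -1 [-1.12  0.57 -0.05 -1.18 -1.2   0.52] [-0.29  0.52  0.1  -0.55 -1.25 -2.86] wz 0.238 0.363 maxdq 3.38
30 40 1 1 [-1.07  0.7   0.19 -1.02 -1.48  0.53] [ 0.29  0.51 -0.3   0.52 -1.09 -0.82] wz 0.238 0.363 maxdq 1.54
30 40 1 -1 [-1.07  0.7   0.19 -1.02 -1.48  0.53] [-0.29  0.52  0.1  -0.55 -1.25 -2.86] wz 0.238 0.363 maxdq 3.39
30 60 1 1 [-1.    0.83  0.46 -0.9  -1.76  0.57] [ 0.29  0.51 -0.3   0.52 -1.09 -0.82] wz 0.238 0.363 maxdq 1.42
30 60 1 -1 [-1.    0.83  0.46 -0.9  -1.76  0.57] [-0.29  0.52  0.1  -0.55 -1.25 -2.86] wz 0.238 0.363 maxdq 3.43
```

```bash
cat > go.py <<'E'
from kin import *
from bench import status
np.set_printoptions(precision=4,suppress=True)
az=lambda a:np.array([np.cos(np.radians(a)),np.sin(np.radians(a)),0])
def cmd(x,R,name="",via=None):
    """shift cm / rotvec from the present measured pose, with IK check"""
    s=status.state();Rc=Ro.from_euler('xyz',s['ee_rot'])
    q,e=ik(x,R,s['q']);v=(R*Rc.inv()).as_rotvec()
    print(name,"shift",((x-s['tool_pos'])*100).round(2),"rot",v.round(3),"|rot| rows",(np.linalg.norm(v)/.125).round(1),"q",q.round(2),"ikerr",e.round(4))
    return q
DY=np.array([.2113,.9774,0]);DX=np.array([.9774,-.2113,0])
E
python3 - <<'E'
from go import *
s=status.state();print(s['tool_pos'],FK(s['q'])[0])
d=az(40);ph=np.radians(30);z=np.cos(ph)*d-np.sin(ph)*Z;R=rot(z,np.cross(Z,d))
cyl=np.array([.4545,-.394,.066])
cmd(cyl-.154*z,R,"pre");print("approach 10cm",z*10)
E
```

```text
[ 0.3092 -0.4865  0.3335] [ 0.3092 -0.4865  0.3335]
pre shift [  4.31   0.68 -19.05] rot [ 0.176 -0.615  0.594] |rot| rows 7.0 q [-1.19  0.68  0.31 -0.97 -1.64  0.48] ikerr 0.0
approach 10cm [ 6.6341  5.5667 -5.    ]
```

>>> play_rows --rows "-1 1 0 -2 0.025 -0.09 0.085; -1 1 0 -4 0.05 -0.18 0.17; -1 2 0 -6 0.075 -0.265 0.255; -1 2 0.3 -9 0.1 -0.35 0.34; -1 3 0.5 -12 0.126 -0.44 0.425; -1 4 0.7 -15 0.15 -0.527 0.51; -1 4.3 0.7 -18 0.176 -0.615 0.594; -1 4.3 0.7 -19 0.176 -0.615 0.594; -1 4.3 0.7 -19 0.176 -0.615 0.594; -1 4.3 0.7 -19 0.176 -0.615 0.594"

```text
clock: 1.77
tool_pos: [0.3521, -0.48, 0.1444]
ee_rot: [2.096, -0.001, 2.267]
contact_force: [0.7, -0.5, 1.1]
gripper_width: 1.004
```

```bash
python3 - <<'E'
from go import *
from h import *
from bench import read_camera
s=read_camera("scene");t=read_camera("top")
f=lambda im,x,y,w,h:cv2.resize(im[y:y+h,x:x+w],(400,400),interpolation=cv2.INTER_CUBIC)
cv2.imwrite("pics/pre.png",np.hstack([f(s,80,140,110,110),f(t,370,210,110,110)]))
d=az(40);ph=np.radians(30);z=np.cos(ph)*d-np.sin(ph)*Z;R=rot(z,np.cross(Z,d))
cyl=np.array([.4545,-.394,.066])
cmd(cyl-.054*z,R,"grasp")
print(blobs(s,"green",(100,160,170,240))[0],blobs(t,"green",(395,240,445,290))[0])
E
```

```text
grasp shift [ 6.61  5.62 -5.48] rot [0.006 0.001 0.001] |rot| rows 0.1 q [-1.07  0.7   0.19 -1.02 -1.48  0.53] ikerr 0.0
[([126.6, 185.9], [123, 183, 7, 7, 38]), ([131.7, 199.2], [127, 197, 10, 4, 11])] [([424.0, 262.9], [421, 260, 7, 6, 32])]
```

View pics/pre.png

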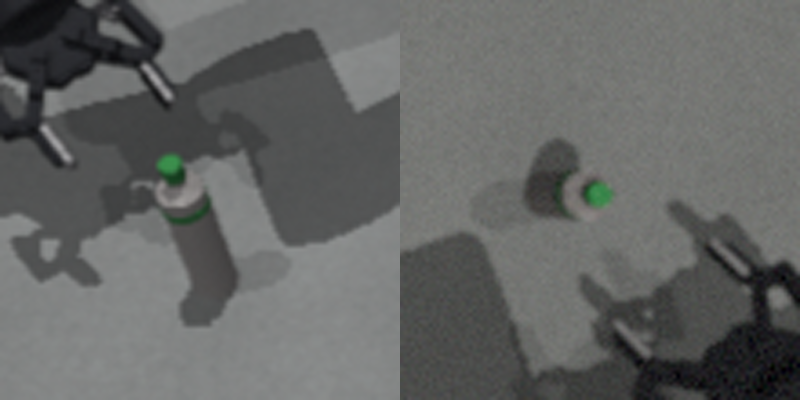

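The picture shows the open jaws straddling the line to the cylinder (cap at crop (170,165) left and (598,194) right), so approach along the tool axis and close.

>>> play_rows --rows "-1 1.3 1.1 -1.1 0 0 0; -1 2.6 2.2 -2.2 0 0 0; -1 4 3.4 -3.3 0 0 0; -1 5.3 4.5 -4.4 0 0 0; -1 6.6 5.6 -5.5 0 0 0; -1 6.6 5.6 -5.5 0 0 0; -1 6.6 5.6 -5.5 0 0 0; 0.3 6.6 5.6 -5.5 0 0 0; 1 6.6 5.6 -5.5 0 0 0; 1 6.6 5.6 -5.5 0 0 0" --force 60

```text
clock: 2.7
tool_pos: [0.4178, -0.4244, 0.0904]
ee_rot: [2.095, 0.002, 2.267]
contact_force: [-0.1, -0.1, -0.7]
gripper_width: 0.605
```

>>> play_rows --rows "1 0 0 0 0 0 0; 1 0 0 0 0 0 0; 1 0 0 0 0 0 0; 1 0 0 1 0 0 0; 1 0 0 3 0 0 0; 1 0 0 6 0 0 0; 1 0 0 9 0 0 0; 1 0 0 12 0 0 0; 1 0 0 12 0 0 0; 1 0 0 12 0 0 0"

```text
clock: 3.53
tool_pos: [0.4179, -0.4238, 0.2106]
ee_rot: [2.095, 0.002, 2.268]
contact_force: [-0.6, 0.4, -3.2]
gripper_width: 0.42
```

```bash
python3 - <<'E'
from go import *
from h import *
from bench import read_camera
st=status.state();print(st['tool_pos'],st['contact_force'],st['gripper_width'])
s=read_camera("scene");t=read_camera("top")
f=lambda im,x,y,w,h:cv2.resize(im[y:y+h,x:x+w],(400,400),interpolation=cv2.INTER_CUBIC)
cv2.imwrite("pics/lift.png",np.hstack([f(s,60,90,140,140),f(t,370,210,140,140)]))
print(blobs(s,"green",(80,100,200,240))[0],blobs(t,"green",(375,220,465,330))[0])
d=DY;ph=np.radians(30)
zz=-np.cos(ph)*Z-np.sin(ph)*d;R=rot(zz,np.cross(Z,d))
cr=np.array([.565,-.1285,.066])
cmd(cr+[0,0,.12]-.054*zz,R,"above");
E
```

```text
[ 0.4179 -0.4238  0.2106] [-0.5644  0.3816 -3.2128] 0.4195531535712019
[([115.1, 155.0], [111, 151, 9, 9, 57]), ([121.2, 169.9], [116, 167, 11, 5, 13])] [([438.0, 263.4], [434, 260, 9, 7, 46])]
above shift [15.31 32.08  2.52] rot [-1.367  0.822  0.52 ] |rot| rows 13.4 q [ 0.3   0.41 -0.12  0.46 -1.34 -0.69] ikerr 0.0
```

View pics/lift.png

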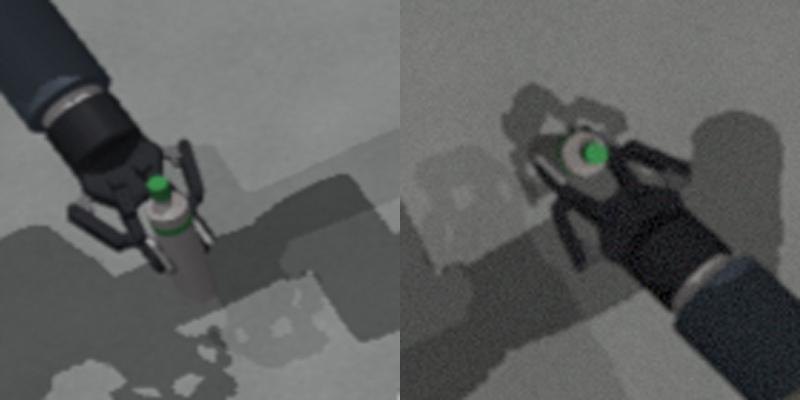

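The cylinder is held between the pads near mid-body and is off the bench (cap at (115,155) in scene, (438,263) in top). Next I carry it over the cradle while rotating it.

>>> play_rows --rows "1 1 2 1.5 -0.08 0.05 0.03; 1 2 4 3 -0.16 0.1 0.06; 1 3.2 6.4 4 -0.25 0.15 0.095; 1 4.2 8.8 4 -0.34 0.205 0.13; 1 5.4 11.2 4 -0.43 0.26 0.164; 1 6.6 13.6 4 -0.52 0.313 0.198; 1 7.8 16 4 -0.61 0.367 0.232; 1 9 18.4 4 -0.7 0.421 0.266; 1 10 20.8 4 -0.79 0.475 0.3; 1 11 22 4 -0.88 0.529 0.335"

```text
clock: 4.47
tool_pos: [0.5278, -0.2004, 0.2474]
ee_rot: [3.115, 0.123, 2.709]
contact_force: [-1.6, -1.5, -4.1]
gripper_width: 0.425
```

```bash
cat > pl.py <<'E'
from go import *
ph=np.radians(30);d=DY
zz=-np.cos(ph)*Z-np.sin(ph)*d;RP=rot(zz,np.cross(Z,d))
CR=np.array([.565,-.1285,.066])
E
python3 - <<'E'
from pl import *
cmd(CR+[0,0,.12]-.054*zz,RP,"above")
E
```

```text
above shift [ 4.29  9.83 -1.46] rot [-0.484  0.288  0.18 ] |rot| rows 4.7 q [ 0.3   0.41 -0.12  0.46 -1.34 -0.69] ikerr 0.0
```

>>> play_rows --rows "1 0.7 1.7 0 -0.08 0.048 0.03; 1 1.5 3.4 0 -0.16 0.096 0.06; 1 2.3 5.1 0 -0.245 0.145 0.09; 1 3.1 6.9 0 -0.325 0.193 0.12; 1 3.9 8.6 0 -0.405 0.241 0.15; 1 4.3 10 -0.5 -0.485 0.29 0.182; 1 4.3 10 -1.5 -0.485 0.29 0.182; 1 4.3 10 -1.5 -0.485 0.29 0.182; 1 4.3 10 -1.5 -0.485 0.29 0.182; 1 4.3 10 -1.5 -0.485 0.29 0.182"

```text
clock: 5.3
tool_pos: [0.5706, -0.1042, 0.2337]
ee_rot: [-2.622, 0.003, 2.927]
contact_force: [0.4, 0.9, -3.0]
gripper_width: 0.424
```

```bash
python3 - <<'E'
from pl import *
from h import *
from bench import read_camera
cmd(CR+[0,0,.12]-.054*zz,RP,"above")
s=read_camera("scene");t=read_camera("top")
cv2.imwrite("pics/ab_s.png",s);cv2.imwrite("pics/ab_t.png",t)
f=lambda im,x,y,w,h:cv2.resize(im[y:y+h,x:x+w],(400,400),interpolation=cv2.INTER_CUBIC)
cv2.imwrite("pics/above.png",np.hstack([f(s,170,140,140,140),f(t,235,140,140,140)]))
for k in("green",):print(k,blobs(s,k,(150,120,320,270))[0],blobs(t,k,(220,130,380,280))[0])
st=status.state();Rt=Ro.from_euler('xyz',st['ee_rot']);g=st['tool_pos']+.054*Rt.as_matrix()[:,2]
print("g",g)
# expected cap with cylinder axis dir at 30deg to tool -> DY: cap point at (150-66)mm
for L in(.069,.084):
    p=g+L*DY;print("exp cap",p,proj("scene",p),proj("top",p))
p=g-.066*DY;print("exp base",proj("scene",p),proj("top",p))
E
```

```text
above shift [ 0.01  0.21 -0.09] rot [-0.003  0.003  0.001] |rot| rows 0.0 q [ 0.3   0.41 -0.12  0.46 -1.34 -0.69] ikerr 0.0
green [([234.7, 202.2], [234, 196, 3, 13, 25]), ([250.0, 204.0], [248, 202, 5, 5, 25])] []
g [ 0.5653 -0.1306  0.1877]
exp cap [ 0.5799 -0.0632  0.1877] [246.4 203.3] [300.2 212.6]
exp cap [ 0.5831 -0.0485  0.1877] [252.1 203.9] [294.6 211.3]
exp base [195.3 198.1] [351.2 224.4]
```

View pics/above.png

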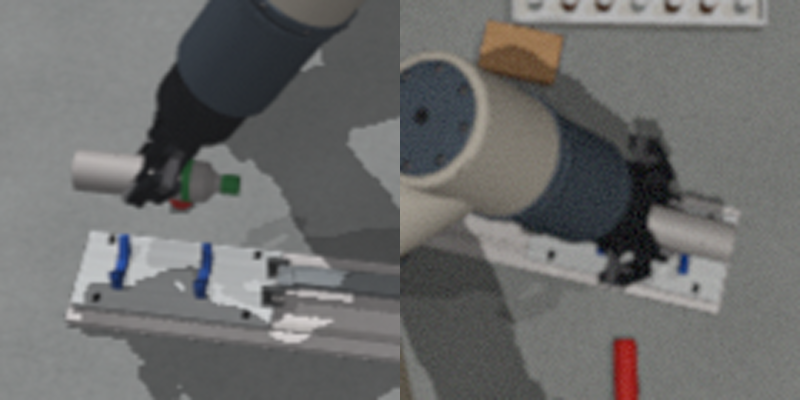

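The picture shows the cylinder level along the dock, above the saddles: cap at (250,204) in the scene against an expected (250,204), base end at about (196,199). I lower it with a 1 mm/8 mm correction in x/y.

>>> play_rows --rows "1 0.1 0.8 -1 0 0 0; 1 0.1 0.8 -3 0 0 0; 1 0.1 0.8 -5 0 0 0; 1 0.1 0.8 -7 0 0 0; 1 0.1 0.8 -9 0 0 0; 1 0.1 0.8 -10 0 0 0; 1 0.1 0.8 -11 0 0 0; 1 0.1 0.8 -11.3 0 0 0; 1 0.1 0.8 -11.3 0 0 0; 1 0.1 0.8 -11.3 0 0 0"

```text
clock: 6.23
tool_pos: [0.5726, -0.0954, 0.1217]
ee_rot: [-2.621, 0.005, 2.929]
contact_force: [-0.3, -0.1, -3.0]
gripper_width: 0.421
```

```bash
cat > look.py <<'E'
from pl import *
from h import *
from bench import read_camera
import sys
s=read_camera("scene");t=read_camera("top")
f=lambda im,x,y,w,h:cv2.resize(im[y:y+h,x:x+w],(400,int(400*h/w)),interpolation=cv2.INTER_CUBIC)
cv2.imwrite("pics/"+sys.argv[1]+".png",np.hstack([f(s,180,180,100,100),f(t,280,180,100,100)]))
print("green",blobs(s,"green",(150,120,320,270))[0])
st=status.state();Rt=Ro.from_euler('xyz',st['ee_rot']);g=st['tool_pos']+.054*Rt.as_matrix()[:,2]
print("g",g,st['contact_force'],st['gripper_width']);c=g-.006*DY
for L in(.078,-.06): print(L,proj("scene",c+L*DY if L<0 else g+L*DY),proj("top",c+L*DY))
E
python3 look.py low
```

```text
green [([241.2, 228.8], [241, 225, 2, 10, 12]), ([255.8, 229.6], [254, 228, 5, 5, 20])]
g [ 0.5673 -0.1216  0.0751] [ 0.8342  0.2781 -2.9943] 0.4252316900086216
0.078 [255.3 229.5] [294.  215.5]
-0.06 [204.3 224. ] [342.  226.6]
```

View pics/low.png

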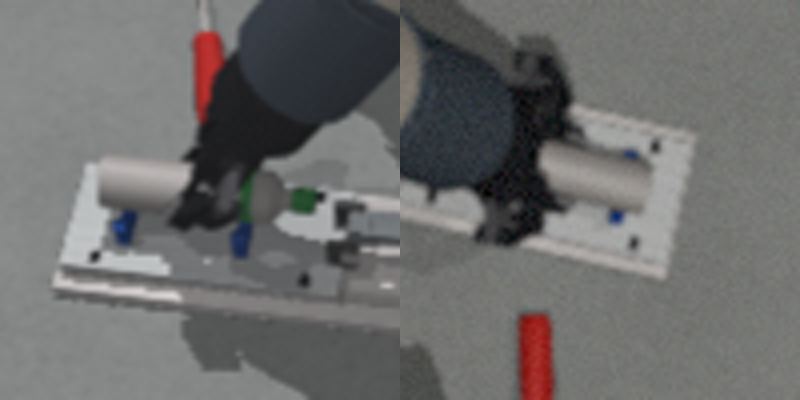

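```bash
python3 - <<'E'
import cv2,numpy as np
from h import *
im=cv2.imread("pics/low.png")
h=cv2.cvtColor(im,cv2.COLOR_BGR2HSV)
for u in(600,615,622,630,640):print(u,[int(v) for v in h[130:236:4,u-2:u+3,2].mean(1)],)
print([int(v) for v in h[130:236:4,620:625,1].mean(1)])
for e in((.5565,-.1695),):
  DX=np.array([.9774,-.2113])
  for w,z in((.028,.056),(-.028,.056),(.019,.0751),(-.019,.0751)):
    p=np.append(np.array(e)+w*DX,z);u=proj("top",p);print(w,z,u,(u-[280,180])*4+[400,0])
E
```

```text
600 [165, 165, 164, 145, 114, 99, 98, 113, 125, 134, 143, 152, 159, 157, 154, 142, 134, 120, 112, 125, 143, 151, 151, 151, 152, 159, 166]
615 [162, 165, 165, 164, 145, 113, 98, 102, 114, 126, 133, 145, 153, 158, 156, 154, 145, 133, 119, 98, 83, 94, 109, 129, 152, 168, 168]
622 [155, 163, 165, 165, 146, 107, 92, 89, 105, 123, 131, 140, 148, 155, 158, 156, 147, 137, 124, 111, 96, 110, 131, 145, 159, 169, 168]
630 [153, 165, 167, 161, 141, 111, 96, 88, 100, 115, 130, 136, 145, 152, 156, 157, 153, 140, 135, 116, 117, 144, 166, 168, 169, 169, 152]
640 [155, 155, 166, 166, 161, 148, 123, 95, 92, 104, 119, 130, 140, 145, 154, 155, 155, 146, 139, 126, 126, 143, 161, 169, 168, 169, 163]
[2, 4, 3, 3, 3, 12, 29, 10, 14, 16, 13, 13, 10, 14, 8, 13, 11, 15, 12, 12, 27, 90, 87, 49, 14, 5, 2]
0.028 0.056 [337.4 216.3] [629.6 145.2]
-0.028 0.056 [333.1 235.5] [612.4 222. ]
0.019 0.0751 [337.5 218.8] [630.  155.2]
-0.019 0.0751 [334.6 232. ] [618.4 208. ]
```

Cylinder edges near the saddle lie at crop rows about 152 and 210, against 155 and 208 for a centred one, so it is within 1–2 mm. Lower gently.

>>> play_rows --rows "1 -0.1 0 -0.2 0 0 0; 1 -0.1 0 -0.4 0 0 0; 1 -0.1 0 -0.6 0 0 0; 1 -0.1 0 -0.8 0 0 0; 1 -0.1 0 -1 0 0 0; 1 -0.1 0 -1.1 0 0 0; 1 -0.1 0 -1.2 0 0 0; 1 -0.1 0 -1.3 0 0 0; 1 -0.1 0 -1.3 0 0 0; 1 -0.1 0 -1.3 0 0 0"

```text
clock: 7.17
tool_pos: [0.5723, -0.0955, 0.1097]
ee_rot: [-2.621, 0.007, 2.929]
contact_force: [1.7, -0.6, 6.8]
gripper_width: 0.422
```

>>> play_rows --rows "1 0 0 -0.05 0 0 0; 1 0 0 -0.1 0 0 0; 1 0 0 -0.1 0 0 0; 1 0 0 -0.15 0 0 0; 1 0 0 -0.15 0 0 0; 1 0 0 -0.2 0 0 0; 1 0 0 -0.2 0 0 0; 1 0 0 -0.2 0 0 0; 1 0 0 -0.2 0 0 0; 1 0 0 -0.2 0 0 0"

```text
clock: 8.0
tool_pos: [0.5724, -0.0955, 0.1095]
ee_rot: [-2.619, 0.008, 2.929]
contact_force: [-3.6, 3.4, 16.9]
gripper_width: 0.422
```

>>> play_rows --rows "1 0 0 0.1 0 0 0; 1 0 0 0.15 0 0 0; 0.1 0 0 0.15 0 0 0; 0.05 0 0 0.15 0 0 0; 0 0 0 0.15 0 0 0; -0.1 0 0 0.15 0 0 0; -0.2 0 0 0.15 0 0 0; -0.4 0 0 0.15 0 0 0; -0.6 0 0 0.15 0 0 0; -0.6 0 0 0.15 0 0 0" --force 30

```text
clock: 8.83
tool_pos: [0.571, -0.0955, 0.1073]
ee_rot: [-2.621, 0.003, 2.929]
contact_force: [0.7, 1.2, -0.5]
gripper_width: 0.802
```

```bash
sed -i 's/f(s,180,180,100,100)/f(s,190,190,80,80)/' look.py; python3 look.py rel; python3 - <<'E'
from pl import *
print("retreat 12cm along tool",-12*zz)
E
```

```text
green [([255.5, 232.5], [254, 231, 4, 4, 16])]
g [ 0.5655 -0.1218  0.0605] [ 0.5009 -0.1934  0.5577] 0.796995722753561
0.078 [255.4 232. ] [293.9 216.6]
-0.06 [205.  226.6] [341.4 227.6]
retreat 12cm along tool [ 1.2678  5.8644 10.3923]
```

View pics/rel.png

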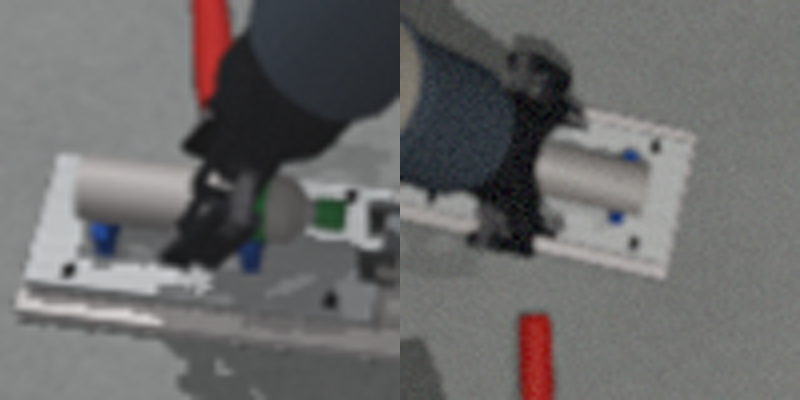

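Now the cylinder rests seated: cap at (255.5,232.5), base end over the left saddle, body parallel to the dock. Retreat along the tool axis.

>>> play_rows --rows "-0.6 0.1 0.5 0.9 0 0 0; -0.6 0.2 1.2 2.1 0 0 0; -0.6 0.4 2 3.5 0 0 0; -0.6 0.6 2.9 5.2 0 0 0; -0.6 0.9 4.2 7.5 0 0 0; -0.6 1.3 5.9 10.4 0 0 0; -0.4 1.8 8 12 0 0 0; -0.2 2.5 11 13 0 0 0; 0 3.2 14 13 0 0 0; 0 3.2 14 13 0 0 0"

```text
clock: 9.77
tool_pos: [0.6045, 0.0494, 0.2386]
ee_rot: [-2.623, 0.006, 2.933]
contact_force: [0.0, -0.8, -0.1]
gripper_width: 0.503
```

```bash
cat > lt.py <<'E'
from go import *
HG=np.array([.565,-.1285,.04])+.12*DY   # hinge
HG+= np.array([.0003,-.0002,0])
def tool(th,pull=0,dz=0,tilt0=0,back=0):
    c,s=np.cos(th),np.sin(th)
    g=HG+DY*(.19*c-(.052+dz)*s)+Z*(.19*s+(.052+dz)*c)-DX*pull
    a=th+tilt0;z=-np.cos(a)*Z+np.sin(a)*DY
    R=rot(z,-DX);return g-(.054+back)*z,R
E
python3 - <<'E'
from lt import *
for t0 in(0,-.25):
    cmd(*tool(0,0,.003,t0,.06),"above");cmd(*tool(0,0,.003,t0),"grasp");cmd(*tool(.5,.016,.003,t0),"up")
from h import *
from bench import read_camera
s=read_camera("scene");t=read_camera("top");cv2.imwrite("pics/s3.png",s);cv2.imwrite("pics/t3.png",t)
print(blobs(s,"green",(180,180,320,270))[0],blobs(t,"green",(220,130,380,280))[0],blobs(s,"red",(320,220,355,260))[0])
f=lambda im,x,y,w,h:cv2.resize(im[y:y+h,x:x+w],(400,400),interpolation=cv2.INTER_CUBIC)
cv2.imwrite("pics/seat.png",np.hstack([f(s,190,190,80,80),f(t,275,175,90,90)]))
E
```

```text
above shift [ 2.63 12.49 -2.96] rot [ 0.508 -0.103 -0.003] |rot| rows 4.1 q [ 0.51  0.5   0.23  0.   -1.3  -0.72] ikerr 0.0
grasp shift [ 2.63 12.49 -8.96] rot [ 0.508 -0.103 -0.003] |rot| rows 4.1 q [ 0.51  0.54  0.14 -0.   -1.17 -0.72] ikerr 0.0
up shift [-0.53  5.45 -1.18] rot [ 0.997 -0.208 -0.001] |rot| rows 8.1 q [ 0.18  0.35  0.14 -0.5  -1.19 -0.25] ikerr 0.0
above shift [ 3.22 15.25 -3.31] rot [ 0.264 -0.05  -0.004] |rot| rows 2.1 q [ 0.61  0.61  0.32  0.17 -1.47 -0.86] ikerr 0.0
grasp shift [ 2.91 13.8  -9.12] rot [ 0.264 -0.05  -0.004] |rot| rows 2.1 q [ 0.6   0.63  0.2   0.18 -1.33 -0.87] ikerr 0.0
up shift [-0.27  6.67 -0.69] rot [ 0.753 -0.155 -0.002] |rot| rows 6.1 q [ 0.34  0.36  0.14 -0.23 -1.22 -0.49] ikerr 0.0
[([241.6, 230.2], [241, 225, 3, 13, 17]), ([255.8, 231.9], [254, 230, 5, 5, 23])] [([305.3, 218.7], [304, 213, 4, 13, 18]), ([292.2, 215.9], [290, 214, 5, 5, 19])] [([337.5, 234.9], [333, 230, 10, 11, 97])]
```

View pics/seat.png

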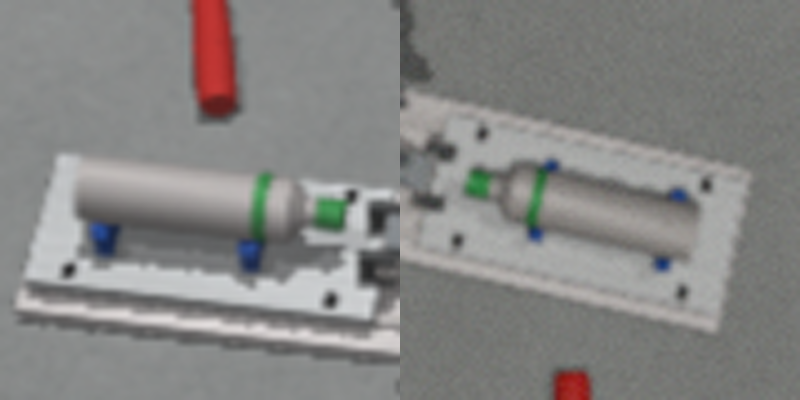

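The cylinder lies in both saddles, level and parallel (cap at crop (330,213) and (478,183)). Checking its centring numerically.

```bash
python3 - <<'E'
from lt import *
from h import *
c=np.array([.565,-.1285])
p=tri((255.8,231.9),(292.2,215.9));print("cap",p,"y rel",(p[:2]-c)@DY[:2],"x rel",(p[:2]-c)@DX[:2],"expect ~84")
def bp(u,v):return 275+(u-400)*90/400,175+v*90/400
for n,u,z in(("base end",bp(697,230),.06),("sadl1 tips mid",bp(543,200),.056),("sadl2",bp(670,230),.056)):
    q=onz("top",u,z);print(n,(q[:2]-c)@DY[:2],(q[:2]-c)@DX[:2])
E
```

```text
cap [ 0.5825 -0.0455  0.0618] y rel 0.08478863863742886 x rel -0.0004725735089287815 expect ~84
base end -0.060147119862604494 0.0017240219571363277
sadl1 tips mid 0.03956854415789021 -0.0014681504820318733
sadl2 -0.04377710211282404 -0.0018066614021051003
```

The cylinder is centred within about 1–2 mm. Now I go above the latch with the tool vertical.

>>> play_rows --rows "0 0.5 2.5 0 0.1 -0.02 0; 0 1 5 0 0.2 -0.04 0; 0 1.6 7.5 0 0.3 -0.06 0; 0 2.1 10 -0.5 0.4 -0.08 0; 0 2.6 12.5 -1 0.508 -0.103 -0.003; 0 2.6 12.5 -2 0.508 -0.103 -0.003; 0 2.6 12.5 -3 0.508 -0.103 -0.003; 0 2.6 12.5 -3 0.508 -0.103 -0.003; 0 2.6 12.5 -3 0.508 -0.103 -0.003; 0 2.6 12.5 -3 0.508 -0.103 -0.003"

```text
clock: 10.7
tool_pos: [0.6287, 0.1687, 0.2068]
ee_rot: [-3.136, -0.005, 2.926]
contact_force: [-0.7, -0.4, -0.5]
gripper_width: 0.501
```

```bash
python3 - <<'E'
from lt import *
from h import *
from bench import read_camera
cmd(*tool(0,0,.003),"grasp")
s=read_camera("scene");t=read_camera("top")
f=lambda im,x,y,w,h:cv2.resize(im[y:y+h,x:x+w],(400,400),interpolation=cv2.INTER_CUBIC)
cv2.imwrite("pics/latch.png",np.hstack([f(s,295,180,80,80),f(t,170,150,90,90)]))
print(blobs(s,"red",(320,200,355,260))[0])
E
```

```text
grasp shift [ 0.21  0.56 -5.78] rot [ 0.004 -0.006  0.003] |rot| rows 0.1 q [ 0.51  0.54  0.14 -0.   -1.17 -0.72] ikerr 0.0
[([337.7, 236.1], [333, 230, 10, 12, 78])]
```

View pics/latch.png

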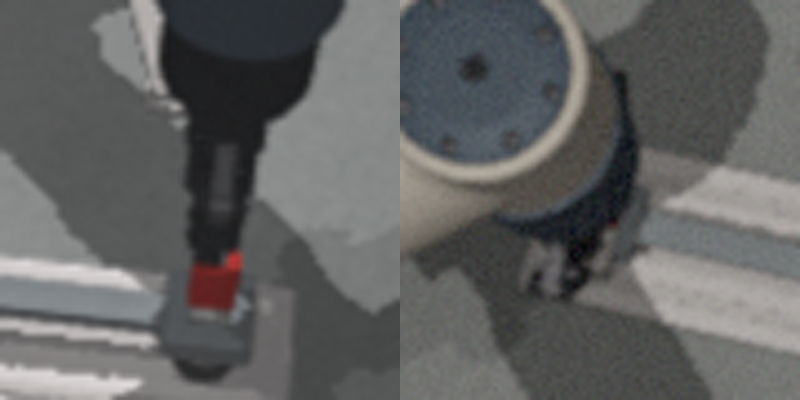

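The picture shows the jaws right above the red handle (crop (213,285), pixel (338,236)). Descend, then close gently.

>>> play_rows --rows "0 0.2 0.5 0 0 0 0; 0 0.2 0.5 -1.5 0 0 0; 0 0.2 0.5 -3 0 0 0; 0 0.2 0.5 -4.2 0 0 0; 0 0.2 0.5 -5 0 0 0; 0 0.2 0.5 -5.5 0 0 0; 0 0.2 0.5 -5.8 0 0 0; 0 0.2 0.5 -5.8 0 0 0; 0 0.2 0.5 -5.8 0 0 0; 0 0.2 0.5 -5.8 0 0 0"

```text
clock: 11.63
tool_pos: [0.6315, 0.1746, 0.1503]
ee_rot: [-3.14, -0.003, 2.926]
contact_force: [0.6, -0.3, 0.4]
gripper_width: 0.504
```

```bash
python3 - <<'E'
from lt import *
s=status.state();print(s['contact_force']);cmd(*tool(0,0,.003),"grasp")
E
```

```text
[ 0.605  -0.3212  0.36  ]
grasp shift [-0.07 -0.04 -0.13] rot [ 0.001 -0.003  0.003] |rot| rows 0.0 q [ 0.51  0.54  0.14 -0.   -1.17 -0.72] ikerr 0.0
```

>>> play_rows --rows "0.3 0 0 -0.1 0 0 0; 0.45 0 0 -0.1 0 0 0; 0.6 0 0 -0.1 0 0 0; 0.8 0 0 -0.1 0 0 0; 1 0 0 -0.1 0 0 0; 1 0 0 -0.1 0 0 0; 1 0 0 -0.1 0 0 0; 1 0 0 -0.1 0 0 0; 1 0 0 -0.1 0 0 0; 1 0 0 -0.1 0 0 0" --force 70

```text
clock: 12.47
tool_pos: [0.6317, 0.1744, 0.1489]
ee_rot: [-3.14, -0.003, 2.926]
contact_force: [4.1, -0.6, 0.5]
gripper_width: 0.173
```

>>> play_rows --rows "1 -0.2 0.04 0 0 0 0; 1 -0.4 0.08 0 0 0 0; 1 -0.6 0.13 0 0 0 0; 1 -0.8 0.17 0 0 0 0; 1 -1 0.21 0 0 0 0; 1 -1.2 0.26 0 0 0 0; 1 -1.4 0.3 0 0 0 0; 1 -1.55 0.33 0 0 0 0; 1 -1.55 0.33 0 0 0 0; 1 -1.55 0.33 0 0 0 0"

```text
clock: 13.3
tool_pos: [0.6169, 0.1776, 0.1489]
ee_rot: [-3.14, -0.001, 2.926]
contact_force: [8.5, -3.4, -1.4]
gripper_width: 0.178
```

```bash
python3 - <<'E'
from lt import *
s=status.state();print(s['contact_force'],s['contact_force']@DX,s['gripper_width'],(s['tool_pos']-[.6317,.1744,.1489])@-DX)
E
```

```text
[ 8.5074 -3.4044 -1.3805] 9.034430028680129 0.17793476982989648 0.015114747992070262
```

>>> play_rows --rows "1 -0.1 0.02 0 0 0 0; 1 -0.15 0.03 0 0 0 0; 1 -0.2 0.04 0 0 0 0; 1 -0.2 0.04 0 0 0 0; 1 -0.25 0.05 0 0 0 0; 1 -0.25 0.05 0 0 0 0; 1 -0.25 0.05 0 0 0 0; 1 -0.25 0.05 0 0 0 0; 1 -0.25 0.05 0 0 0 0; 1 -0.25 0.05 0 0 0 0"

```text
clock: 14.13
tool_pos: [0.6156, 0.1779, 0.1492]
ee_rot: [-3.14, 0.002, 2.926]
contact_force: [12.5, -3.3, -3.0]
gripper_width: 0.174
```

```bash
python3 - <<'E'
from lt import *
s=status.state();print(s['contact_force']@DX,s['contact_force'],(s['tool_pos']-[.6317,.1744,.1489])@-DX)
x0,R0=s['tool_pos'],Ro.from_euler('xyz',s['ee_rot'])
def arc(x0,th):
    r=Ro.from_rotvec(DX*th);return (r.apply(x0-HG)+HG-x0)*100,DX*th
for th in np.arange(.05,.55,.05): print(th.round(2),*[a.round(3) for a in arc(x0,th)])
E
```

```text
12.913849843454607 [12.4931 -3.3275 -3.0063] 0.01644586874919285
0.05 [-0.12  -0.557  0.937] [ 0.049 -0.011  0.   ]
0.1 [-0.25  -1.158  1.845] [ 0.098 -0.021  0.   ]
0.15 [-0.39  -1.804  2.721] [ 0.147 -0.032  0.   ]
0.2 [-0.539 -2.491  3.562] [ 0.195 -0.042  0.   ]
0.25 [-0.696 -3.219  4.368] [ 0.244 -0.053  0.   ]
0.3 [-0.861 -3.985  5.135] [ 0.293 -0.063  0.   ]
0.35 [-1.035 -4.787  5.862] [ 0.342 -0.074  0.   ]
0.4 [-1.216 -5.624  6.547] [ 0.391 -0.085  0.   ]
0.45 [-1.404 -6.494  7.189] [ 0.44  -0.095  0.   ]
0.5 [-1.598 -7.393  7.785] [ 0.489 -0.106  0.   ]
```

The latch is at its stop (12.9 N against the 9 N spring, 16.4 mm travelled). Lift along the hinge arc.

>>> play_rows --rows "1 -0.02 -0.11 0.19 0.01 -0.002 0; 1 -0.05 -0.22 0.38 0.02 -0.004 0; 1 -0.08 -0.39 0.65 0.034 -0.007 0; 1 -0.12 -0.56 0.94 0.049 -0.011 0; 1 -0.16 -0.76 1.24 0.065 -0.014 0; 1 -0.2 -0.95 1.54 0.081 -0.017 0; 1 -0.25 -1.16 1.85 0.098 -0.021 0; 1 -0.25 -1.16 1.85 0.098 -0.021 0; 1 -0.25 -1.16 1.85 0.098 -0.021 0; 1 -0.25 -1.16 1.85 0.098 -0.021 0"

```text
clock: 14.97
tool_pos: [0.6131, 0.1662, 0.1678]
ee_rot: [3.042, 0.001, 2.926]
contact_force: [11.8, -3.0, -3.3]
gripper_width: 0.174
```

```bash
python3 - <<'E'
from lt import *
s=status.state();f=s['contact_force'];print(f,f@DX,f@DY,s['ft_torque'],s['gripper_width'])
x0=s['tool_pos']
for th in(.05,.1,.15,.2,.25,.3,.35,.4):
    r=Ro.from_rotvec(DX*th);print(th,((r.apply(x0-HG)+HG-x0)*100).round(2),(DX*th).round(3))
E
```

```text
[11.8368 -3.0052 -3.2692] 12.20428931689686 -0.43619271837481133 [-1.5701 -4.1688 -0.4158] 0.17395665596669546
0.05 [-0.14 -0.65  0.88] [ 0.049 -0.011  0.   ]
0.1 [-0.29 -1.33  1.72] [ 0.098 -0.021  0.   ]
0.15 [-0.45 -2.06  2.52] [ 0.147 -0.032  0.   ]
0.2 [-0.61 -2.83  3.29] [ 0.195 -0.042  0.   ]
0.25 [-0.79 -3.63  4.01] [ 0.244 -0.053  0.   ]
0.3 [-0.97 -4.47  4.7 ] [ 0.293 -0.063  0.   ]
0.35 [-1.15 -5.34  5.34] [ 0.342 -0.074  0.   ]
0.4 [-1.35 -6.24  5.94] [ 0.391 -0.085  0.   ]
```

Free: no lateral or jamming force, about 3 N of tongue weight. Raise it by 0.4 rad more, to about 0.5 rad (90 mm).

>>> play_rows --rows "1 -0.07 -0.33 0.44 0.025 -0.005 0; 1 -0.14 -0.65 0.88 0.049 -0.011 0; 1 -0.22 -0.99 1.3 0.073 -0.016 0; 1 -0.29 -1.33 1.72 0.098 -0.021 0; 1 -0.37 -1.7 2.12 0.122 -0.026 0; 1 -0.45 -2.06 2.52 0.147 -0.032 0; 1 -0.53 -2.44 2.91 0.171 -0.037 0; 1 -0.61 -2.83 3.29 0.195 -0.042 0; 1 -0.61 -2.83 3.29 0.195 -0.042 0; 1 -0.61 -2.83 3.29 0.195 -0.042 0"

```text
clock: 15.8
tool_pos: [0.6069, 0.1377, 0.2008]
ee_rot: [2.842, 0.001, 2.925]
contact_force: [11.7, -2.0, -3.0]
gripper_width: 0.176
```

```bash
python3 - <<'E'
from lt import *
s=status.state();f=s['contact_force'];print(f,f@DX,f@DY,s['gripper_width'])
x0=s['tool_pos']
for th in(.05,.1,.15,.2,.22):
    r=Ro.from_rotvec(DX*th);print(th,((r.apply(x0-HG)+HG-x0)*100).round(2),(DX*th).round(3))
E
```

```text
[11.6596 -1.9953 -3.0359] 11.817683666542104 0.5134246176253567 0.17608492896859776
0.05 [-0.17 -0.8   0.73] [ 0.049 -0.011  0.   ]
0.1 [-0.36 -1.64  1.41] [ 0.098 -0.021  0.   ]
0.15 [-0.54 -2.51  2.05] [ 0.147 -0.032  0.   ]
0.2 [-0.74 -3.41  2.64] [ 0.195 -0.042  0.   ]
0.22 [-0.82 -3.78  2.87] [ 0.215 -0.046  0.   ]
```

>>> play_rows --rows "1 -0.08 -0.4 0.37 0.025 -0.005 0; 1 -0.17 -0.8 0.73 0.049 -0.011 0; 1 -0.26 -1.22 1.07 0.073 -0.016 0; 1 -0.36 -1.64 1.41 0.098 -0.021 0; 1 -0.45 -2.07 1.73 0.122 -0.026 0; 1 -0.54 -2.51 2.05 0.147 -0.032 0; 1 -0.64 -2.96 2.35 0.171 -0.037 0; 1 -0.74 -3.41 2.64 0.195 -0.042 0; 1 -0.82 -3.78 2.87 0.215 -0.046 0; 1 -0.82 -3.78 2.87 0.215 -0.046 0"

```text
clock: 16.63
tool_pos: [0.5987, 0.0996, 0.2296]
ee_rot: [2.621, -0.0, 2.925]
contact_force: [10.6, -1.0, -3.1]
gripper_width: 0.174
```

>>> play_rows --rows "1 0 0 0 0 0 0; 1 0 0 0 0 0 0; 1 0 0 0 0 0 0; 1 0 0 0 0 0 0; 1 0 0 0 0 0 0; 1 0 0 0 0 0 0; 1 0 0 0 0 0 0; 1 0 0 0 0 0 0; 1 0 0 0 0 0 0; 1 0 0 0 0 0 0"

```text
clock: 17.47
tool_pos: [0.5988, 0.1002, 0.2291]
ee_rot: [2.623, 0.0, 2.926]
contact_force: [10.3, -1.7, -3.4]
gripper_width: 0.172
```

```bash
python3 - <<'E'
from lt import *
from h import *
from bench import read_camera
s=read_camera("scene");t=read_camera("top")
st=status.state();f=st['contact_force'];print(f,f@DX,f@DY,st['gripper_width'],st['ee_rot'],abs(st['qvel']).max())
R=Ro.from_euler('xyz',st['ee_rot']);g=st['tool_pos']+.054*R.as_matrix()[:,2]-HG
th=np.arctan2(g[2],g@DY)-np.arctan2(.0517,.19);print("theta",th,"coupler rise mm",1000*(.19*np.sin(th)+.005*np.cos(th)-.005))
print(blobs(s,"green",(180,180,320,270))[0],blobs(s,"red",(280,180,380,260))[0])
im=cv2.resize(s[160:290,170:390],(800,473),interpolation=cv2.INTER_CUBIC);cv2.imwrite("pics/end.png",im)
E
```

```text
[10.7922 -2.0148 -3.9725] 10.974047971120905 0.311139468712172 0.17388052510314622 [2.6234 0.0001 2.9258] 0.0015835577568684943
theta 0.5361623147304241 coupler rise mm 96.35809082809105
[([241.6, 230.2], [241, 225, 3, 13, 17]), ([255.8, 231.9], [254, 230, 5, 5, 23])] [([324.5, 206.5], [320, 202, 9, 12, 36])]
```

View pics/end.png

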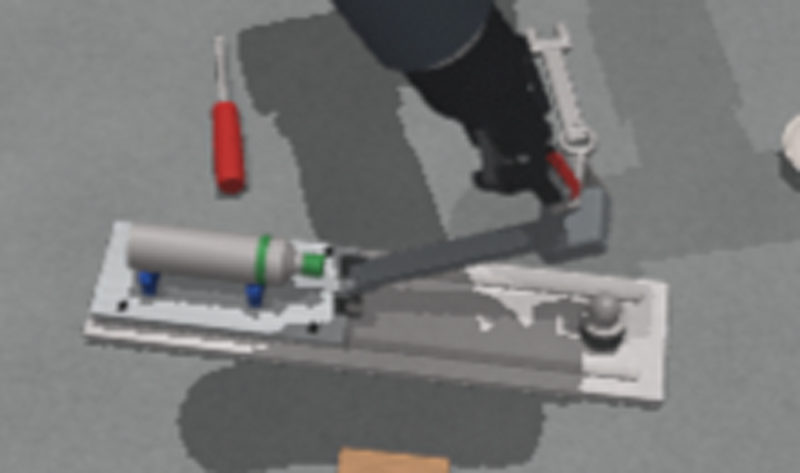

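The final picture shows the tongue raised well clear of the bare ball (crop (605,310)), the handle still gripped (crop (563,175)), and the cylinder unmoved in the saddles. Handing in.

```bash
python3 -c "
from bench import ticket
print(ticket.finish_job())"
```

```text
the job is handed in; nothing more can be done
None
```

The sample cylinder is lying in both saddles, and the tongue is off its ball and held raised. I handed the job in at about 17.6 s of the 58 s allowed.

- **Cylinder:** I gripped it from the side, turned it level, and lowered it until I felt contact at about 17 N before releasing. After release, triangulation put it within about 1–2 mm of centre along and across the dock. The cap was at the same pixels in the last picture as just after release.
- **Latch:** I gripped the red handle and pulled it to its stop. I measured 16.4 mm of travel and 12.9 N, against 9 N for the spring alone. I then lifted the tongue along its hinge arc and met no jamming.
- **Last checks:**
  - The computed tongue angle is 0.536 rad, which puts the coupler about 96 mm above the ball. The tool's own tilt gives about 0.52 rad, roughly 93 mm.
  - The arm was still and the grip steady at 70 N, with about 11 N of sideways pull still holding the latch open.
  - The last picture shows the ball bare. The wrench and screwdriver appear where they were. I did not measure the other bystanders, and no motion went near them.

The one disagreement was at placement. First contact came about 3 mm higher than I expected, but the cylinder settled level into both saddles when released, so I took it as a small grip offset.

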